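# Load the vial shaker and hold its sprung arm at the stop

### The arm

A 6-joint arm with a two-finger parallel gripper is mounted at the origin on a cart in front of the work surface, level with it; the furniture and walls round the work are solid. World frame = base frame: x ahead of the robot, y to its left, z up, the work surface at z = 0. Lengths are in mm, angles in rad, forces in N, time in s.
With the tool pointing down it reaches from about 325 to 775 mm from the base axis. Payload 5.5 kg.
Tool frame: the origin (TCP) lies midway between the tips of the shut fingers; the grasp point (between the pads) lies 19 mm behind it; z points along the fingers, y is the direction in which the jaws open and shut (so a half turn about z gives the same grasp; the last joint's range is limited). The gripper opens to 88 mm and grips with 3 to 60 N. Pads are 20 mm wide; open, the fingers measure 115 mm over their backs; the gripper's body (75 mm by 178 mm) begins 61 mm behind the grasp point.
Start: joints at [1.058, 0.091, 1.231, -0, 1.82, -0.057], TCP at [264.115, 538.758, 222.631] pointing down, gripper open.
Joint ranges: [-2.87, 2.87], [-0.86, 2.18], [0.17, 2.46], [-1.51, 4.65], [0.06, 2.69], [-2.65, 2.65]. Speed limits (rad/s): [2.57, 2.57, 3.01, 3.14, 3.14, 3.14].

### API

Orientations are given as a unit quaternion [w, x, y, z].
In Python, from cell import * gives the robot as it stands.
- The arm moves only by the tool move_arm, never from a script. Its argument "rows" is a list of rows, each a list of 3 entries, a list of its own where there are three numbers: the opening, from 0 (shut) to 1 (fully open), then the shift along the tool's x, y, z in mm, then the turn about the tool's z in rad. In form: [[gripper, [dx, dy, dz], yaw], ...]. A call has 1 to 8 rows; each row shifts and turns the commanded pose from where the row before left it, along the tool's axes as they then stand; what a row does not reach is not made up. A row lasts 1/10 s, in which the tool goes at most 50 mm and 8.59 degrees, less where a joint would pass 70% of its speed; a pose out of reach is approached as far as the arm can. A call with a gripper value outside its range is refused whole. The fingers move at their own pace and stop on an object; the grip force is fixed at half the most. Time passes only in rows, so rows that do not move let the fingers close. It gives the time, the measured TCP pose, the force and the opening at its end, in the units of the state.
- read_state(): the state, without advancing time (a new reading comes with each control period).
- snapshot(name): name is "scene" or "top" or "wrist"; returns the picture (420x560x3 uint8, red, green, blue); there is no depth.
- get_calibration(name): a dict with "camera_matrix" (3x3 intrinsics, pixels), "R" (3x3) and "t" (3): a world point X has camera coordinates R X + t. Camera axes: x right, y down, z forward; pixel columns grow to the right and rows downward; lengths in mm; the calibration is good to about 2 mm. A picture is of the moment at which its call begins: read the wrist's pose just before it. get_calibration takes no time and is no camera call; for the wrist camera it gives the pose at the moment of the call.
- hand_in(): hands the job in, once; it reports no verdict.
The state is a dict: "time": time; "q": joint angles; "dq": joint speeds; "tau": joint torques, N m; "tcp_pos": TCP position; "ee_rot": TCP orientation; "wrist_force": force on the tool from outside, world axes, zero at the start; "torque": the same for the moment, N m; "gripper_width": opening from 0.0 (shut) to 1.0 (fully open).
Only numpy, scipy, OpenCV 4.12 (cv2) and the standard library are available. Lean on these libraries where they do the work, as an engineer would, in place of code of your own. Each camera call takes 0.05 s, during which the arm holds its last target. There are 200 camera calls.

### The job

Stand the two slim white-capped vials, which stand on the open worktop to the left of the shaker, upright in the two empty end cells of the shaker's three-cell crate, one per cell, leaving the black-capped vial in the middle cell where it is. Then take the blue grip post of the spring-loaded arm, swing the arm over the vial caps until it is against its stop, and finish while still holding it there: it has no latch and springs back if let go. Leave the other things on the worktop undisturbed.

Things in the scene. Friction and masses are not known exactly. Their poses are not given: they have to be found in the camera images.
- shaker: fixed grey shaker housing 215 x 100 mm (from 75 mm on its -x side to 140 mm on its +x side of the origin, +-50 mm in y), top 22 mm above the worktop. On it a white crate of three cells in a row along its x axis. Origin on the worktop under the middle cell; z up. Its +x end, with the arm's pivot, points away from the robot, turned by up to 0.25 rad either way
- cell0 (a point): centre of the inner floor of the end cell nearest the robot, 25 mm above the worktop. Each cell is 38 x 38 mm inside with 4 mm walls whose tops are 25 mm above this floor; cells are 42 mm apart centre to centre along the shaker's x. Starts empty
- cell1 (a point): the same for the middle cell, which starts with vial_c in it
- cell2 (a point): the same for the end cell nearest the pivot. Starts empty
- pivot (a point): on the arm's vertical axis, 98 mm from the middle cell along the shaker's +x, 108 mm above the worktop (the arm's top face). The arm is aluminium, 20 mm wide, 94 to 108 mm above the worktop, passes 7 mm (over the slim vials) to 11 mm above vials that stand in the cells, and ends 10 mm past the grip post. The black pivot body and the hanger below it are fixed
- clamp_arm (a joint): angle of the arm, rad. 0: relaxed, standing out to the shaker's -y side, 75 degrees short of the crate's centre line. Grows as the arm swings clockwise seen from above; at the stop (1.31) the arm lies along the shaker's -x, over all three caps. A torsion spring pulls it back to 0: about 1.3 N at the grip post when relaxed, 4.5 N at the stop
- grip_post (a point): blue round upright post on the arm's end, 14 mm diameter, 50 mm tall, 160 mm from the pivot axis; this point is the centre of its foot on the arm's top face, 108 mm above the worktop (top at 158 mm). Its x axis points outward along the arm, z up
- vial_a: slim clear glass vial with a white cap and a white label, 23 mm diameter, 62 mm tall, about 20 g; origin at the centre of its underside, z up its axis. Starts on the open worktop left of the shaker
- vial_b: slim clear glass vial with a white cap and a white label, 23 mm diameter, 62 mm tall, about 20 g; origin at the centre of its underside, z up its axis. Starts on the open worktop left of the shaker
- vial_c: clear glass vial with a black cap and a white label, 25 mm diameter, 58 mm tall, about 20 g; origin at the centre of its underside, z up its axis. Starts in the middle cell and stays there
- cream_jar: bystander: small white-lidded jar, 43 mm diameter, 58 mm tall, origin under its centre
- gel_jar: bystander: white-lidded jar, 50 mm diameter, 66 mm tall, origin under its centre
- powder_jar: bystander: white-lidded jar, 52 mm diameter, 82 mm tall, origin under its centre
- weigh_boat: bystander: white weighing boat 67 x 67 x 16 mm, origin under its centre
- spatula: bystander: lying spatula, 194 mm long along its y, 20 mm wide, origin under its centre

How it is judged (in metres and radians):
On the way, in this order (a step that is already met when the one before it is completed fails the run):
1. both vials stand upright in the two end cells, one each, let go, with the middle vial still in its cell (((horizontal distance between vial_a and cell0 below 0.012 m and z of vial_a in the frame of cell0 between -0.006 and 0.006 m and angle between each of vial_a, vial_b's own z axis and vertical below 0.15 rad and horizontal distance between vial_b and cell2 below 0.012 m and z of vial_b in the frame of cell2 between -0.006 and 0.006 m) or (horizontal distance between vial_b and cell0 below 0.012 m and z of vial_b in the frame of cell0 between -0.006 and 0.006 m and angle between each of vial_b, vial_a's own z axis and vertical below 0.15 rad and horizontal distance between vial_a and cell2 below 0.012 m and z of vial_a in the frame of cell2 between -0.006 and 0.006 m)) and horizontal distance between vial_c and cell1 below 0.012 m and z of vial_c in the frame of cell1 between -0.006 and 0.006 m and angle between vial_c's own z axis and vertical below 0.15 rad and contact force between the fingers and vial_a below 0.3 N and contact force between the fingers and vial_b below 0.3 N and contact force between the fingers and vial_c below 0.3 N), for 0.2 s.
2. the arm is at its stop, held by the robot, with all vials in their cells (((horizontal distance between vial_a and cell0 below 0.012 m and z of vial_a in the frame of cell0 between -0.006 and 0.006 m and angle between each of vial_a, vial_b's own z axis and vertical below 0.15 rad and horizontal distance between vial_b and cell2 below 0.012 m and z of vial_b in the frame of cell2 between -0.006 and 0.006 m) or (horizontal distance between vial_b and cell0 below 0.012 m and z of vial_b in the frame of cell0 between -0.006 and 0.006 m and angle between each of vial_b, vial_a's own z axis and vertical below 0.15 rad and horizontal distance between vial_a and cell2 below 0.012 m and z of vial_a in the frame of cell2 between -0.006 and 0.006 m)) and horizontal distance between vial_c and cell1 below 0.012 m and z of vial_c in the frame of cell1 between -0.006 and 0.006 m and angle between vial_c's own z axis and vertical below 0.15 rad and value of joint clamp_arm above 1.26 rad and contact force between any of the fingers, the arm and clamp_arm above 1 N), for 0.5 s.
At the end, for the whole second after the job is handed in: The arm is still pressed or gripped (over 1 N), the arm still and within 0.05 rad of its stop (joint over 1.26); the three vials stand upright (0.15 rad) on their cell floors, one per cell, within 12 mm of the centres, vial_c in the middle, none touched by the fingers (all of step 2 and contact force between the fingers and vial_a below 0.3 N and contact force between the fingers and vial_b below 0.3 N and contact force between the fingers and vial_c below 0.3 N and velocity of joint clamp_arm between -0.1 and 0.1 rad/s); the arm keeps its last pose, push and grip.
It fails at once if the cream jar is pushed more than 30 mm (distance of cream_jar from where it was at the start of the episode above 0.03 m).
It fails at once if the gel jar is pushed more than 30 mm (distance of gel_jar from where it was at the start of the episode above 0.03 m).
It fails at once if the powder jar is pushed more than 30 mm (distance of powder_jar from where it was at the start of the episode above 0.03 m).
It fails at once if the weighing boat is pushed more than 30 mm (distance of weigh_boat from where it was at the start of the episode above 0.03 m).
It fails at once if the spatula is pushed more than 30 mm (distance of spatula from where it was at the start of the episode above 0.03 m).
It also fails if it takes over 67 s, if anything falls off the work surface, if the arm or the gripper's body presses on something with over 40 N, if the wrist force passes 120 N, or if a joint passes its speed limit or range.

## Working session

There is one attempt and no reset: what is moved stays moved. The work goes in short steps, Python scripts to look and compute and a tool call to move; the robot and the scene stay as the last step left them, time stands still between calls to the robot, and variables do not carry over. Pictures are saved under pics/ and viewed, about 8 in all and at most 12, crops included, and the job is handed in when it is done.

Besides the shell and the picture viewer there is one more tool, called by a JSON object that holds its "fn" and its "kwargs", one argument or row to a line. move_arm: Moves the arm, as the interface text tells. Its arguments: {"type":"object","properties":{"rows":{"type":"array","items":{"type":"array"}}},"required":["rows"]}

```bash
mkdir -p pics
python3 - <<'E'
from cell import *
import cv2
s=read_state();print(s)
for n in("scene","top"):
    c=get_calibration(n);print(n,c)
    im=snapshot(n);cv2.imwrite(f"pics/{n}0.png",cv2.resize(im[...,::-1],None,fx=1.42,fy=1.42,interpolation=cv2.INTER_CUBIC))
E
```

```text
{'time': 0.0, 'q': array([ 1.05827835e+00,  9.18392308e-02,  1.23187584e+00, -2.78730690e-05,
        1.81975869e+00, -5.67252624e-02]), 'dq': array([ 0.00125763, -0.00020839, -0.00069323,  0.00041221, -0.00030354,
        0.00030221]), 'tau': array([-1.46166105e-03, -4.46461737e+01, -4.06439030e+01,  6.94957352e-02,
        2.95425032e-02, -1.46906277e-04]), 'tcp_pos': array([263.98873456, 538.48788593, 221.52428212]), 'ee_rot': array([-2.51135301e-04,  2.25932005e-01,  9.74142620e-01, -9.06505873e-04]), 'wrist_force': array([ 0.71740621, -0.68266181, -0.30288935]), 'torque': array([ 0.06200777, -0.00667804,  0.05102325]), 'gripper_width': 1.0030969367319624}
scene {'camera_matrix': array([[448.49057438,   0.        , 283.07645755],
       [  0.        , 448.49057438, 208.0495544 ],
       [  0.        ,   0.        ,   1.        ]]), 'R': array([[-0.88164124, -0.47172349, -0.0136265 ],
       [-0.35770103,  0.6868129 , -0.6327227 ],
       [ 0.30782902, -0.55296021, -0.77425855]]), 't': array([ 435.2120159 ,  283.48620813, 1250.49448048])}
top {'camera_matrix': array([[507.39937192,   0.        , 287.85056123],
       [  0.        , 507.39937192, 210.6453399 ],
       [  0.        ,   0.        ,   1.        ]]), 'R': array([[ 0.28320659, -0.95901459,  0.00922146],
       [-0.82713955, -0.24910662, -0.50377183],
       [ 0.48542167,  0.13504407, -0.86378754]]), 't': array([-224.58387546,  475.91389424, 1639.31096466])}
```

View pics/top0.png

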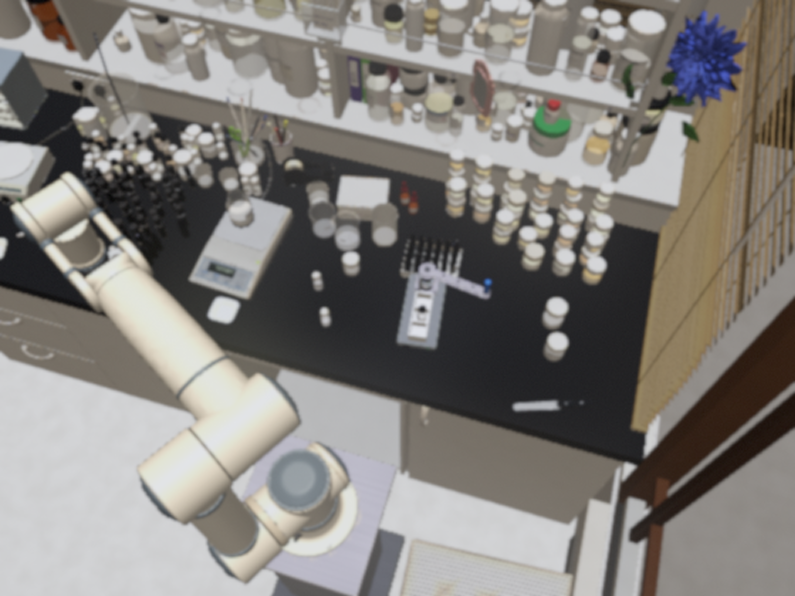

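View pics/scene0.png

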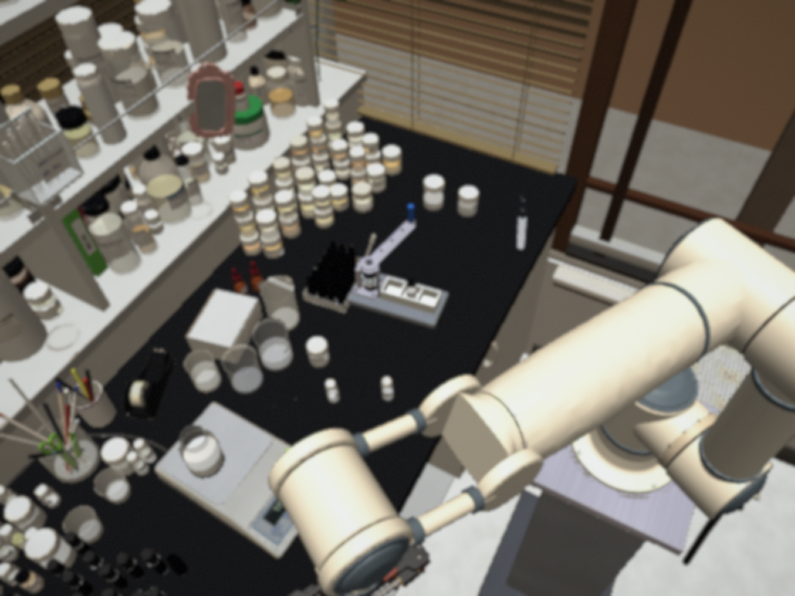

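The top view shows white-capped vials at (316,275) and (324,311), the shaker at about (423,310), the pivot at (427,268) and the blue post at (488,281). In the scene view they are at (331,383), (387,381), the crate at (412,290) and the post at (411,207). I'll triangulate these.

```bash
cat > h.py <<'E'
from cell import *
import numpy as np, cv2
from scipy.spatial.transform import Rotation as Rn
def P(c): return c["camera_matrix"]@np.c_[c["R"],c["t"]]
def plane(c,uv,z):
    d=c["R"].T@np.linalg.inv(c["camera_matrix"])@np.array([*uv,1.]);o=-c["R"].T@c["t"]
    return o+d*(z-o[2])/d[2]
def proj(c,X):
    p=c["camera_matrix"]@(c["R"]@np.array(X,float)+c["t"]);return p[:2]/p[2]
def wrist(name,fx=1.42):
    s=read_state();c=get_calibration("wrist");im=snapshot("wrist")[...,::-1]
    cv2.imwrite(f"pics/{name}.png",cv2.resize(im,None,fx=fx,fy=fx,interpolation=cv2.INTER_CUBIC))
    np.savez(f"{name}.npz",**c);return s,c,im
def tool(dx,dy): # world xy delta -> tool delta
    r=read_state();q=r["ee_rot"];return Rn.from_quat([*q[1:],q[0]]).inv().apply([dx,dy,0])
E
python3 - <<'E'
from h import *
a=get_calibration("top");b=get_calibration("scene")
for n,u,v,z in[("far",(316,275),(331,383),62),("near",(324,311),(387,381),62),("post",(488,281),(411,205),158),("pivot",(428,267),(368,263),108),("cream",(350,257),(317,340),58),("midvial",(422,309),(412,290),83)]:
    u=np.array(u)/1.42;v=np.array(v)/1.42
    X=cv2.triangulatePoints(P(a),P(b),u,v).ravel();print(n,X[:3]/X[3],plane(a,u,z)[:2],plane(b,v,z)[:2])
c=get_calibration("wrist");print(c); s=read_state()
q=s["ee_rot"];print(Rn.from_quat([*q[1:],q[0]]).as_matrix(), -c["R"].T@c["t"])
E
```

```text
far [557.16839489 184.61637414  59.78451834] [558.37793658 183.87534447] [553.26423168 186.68228975]
near [461.03113053 128.13485058  59.60866036] [462.84448692 127.25254802] [456.59453192 130.75847667]
post [ 606.53280194 -254.85555656  158.48421981] [ 609.57446946 -255.00673266] [ 603.46362442 -253.53980809]
pivot [633.55571934 -95.73460261 106.44049939] [637.84573124 -96.1221109 ] [626.3211288 -91.6330452]
cream [632.39142427 115.12487713  69.28953016] [639.83501821 118.20635149] [637.27137973 109.25354716]
midvial [ 533.06166949 -108.23555207   59.44703089] [ 528.54846811 -111.99406005] [513.55833833 -86.10590596]
{'camera_matrix': array([[347.10027366,   0.        , 274.19326146],
       [  0.        , 347.10027366, 215.58141635],
       [  0.        ,   0.        ,   1.        ]]), 'R': array([[ 0.44008355,  0.89795588, -0.00130531],
       [ 0.86499724, -0.42353957,  0.26906137],
       [ 0.24105238, -0.11953857, -0.96312215]]), 't': array([-598.32858904,  -32.54932628,  389.04050829])}
[[-8.97932279e-01  4.40132865e-01 -8.26332127e-04]
 [ 4.40133631e-01  8.97931072e-01 -1.47564771e-03]
 [ 9.25082391e-05 -1.68872827e-03 -9.99998570e-01]] [197.69050477 569.9920951  382.67029156]
```

{"fn": "move_arm", "kwargs": {
  "rows": [
    [1,[-35,-27,0],0],
    [1,[-35,-27,0],0],
    [1,[-35,-27,0],0],
    [1,[-35,-27,0],0],
    [1,[-35,-27,0],0],
    [1,[-35,-27,0],0],
    [1,[-35,-27,0],0],
    [1,[-35,-27,0],0]
  ]
}}

```text
time: 0.9
tcp_pos: [420.7, 219.8, 222.3]
ee_rot: [-0.0, 0.226, 0.974, -0.0]
wrist_force: [-0.2, 1.1, 0.1]
gripper_width: 1.001
```

{"fn": "move_arm", "kwargs": {
  "rows": [
    [1,[-35,-27,0],0],
    [1,[-35,-27,0],0],
    [1,[0,0,0],-0.14],
    [1,[0,0,0],-0.14],
    [1,[0,0,0],-0.14],
    [1,[0,0,0],-0.13],
    [1,[0,0,0],0],
    [1,[0,0,0],0]
  ]
}}

```text
time: 1.7
tcp_pos: [459.4, 142.3, 222.3]
ee_rot: [-0.0, -0.045, 0.999, -0.0]
wrist_force: [-0.2, -0.4, -0.0]
gripper_width: 1.004
```

Run:
```python
from h import *
s,c,im=wrist("w1")
print(s["tcp_pos"],s["q"],s["ee_rot"],tool(100,0))
for n,X in dict(near=(461,128,62),far=(557,184,62),mid=(536,-105,83)).items(): print(n,proj(c,X)*1.42)
```

```text
[459.41115032 142.26319277 222.30852609] [ 2.29525077e-01 -2.28932046e-01  1.53682782e+00  2.76090663e-05
  1.83428611e+00 -1.43201345e+00] [-2.92073150e-04 -4.53591230e-02  9.98970702e-01 -4.08444013e-05] [-9.95847216e+01 -9.10394009e+00 -3.86742378e-02]
near [369.44631637 283.85600388]
far [436.0057885  419.59277472]
mid [  5.37400531 370.61027484]
```

View pics/w1.png

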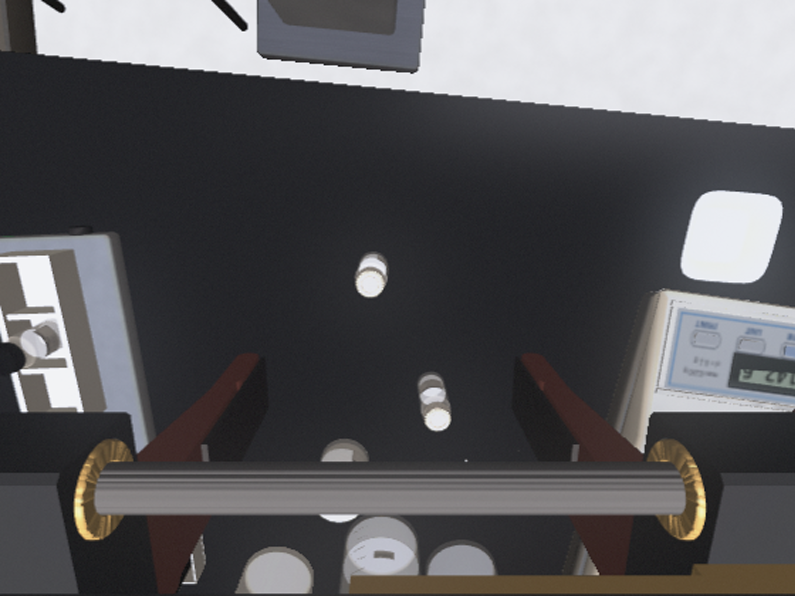

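The wrist view shows vial caps at (371,283) and (437,420), which matches the triangulation. The crate is at far left, with the black cap at about (8,357).

Run:
```python
from h import *
c=np.load("w1.npz")
for uv in[(371,284),(437,419)]: 
    X=plane(c,np.array(uv)/1.42,62);d=X-read_state()["tcp_pos"];print(X,tool(d[0],d[1]))
```

```text
[461.00418893 129.04241225  62.        ] [-3.44170614e-01 -1.33251588e+01  7.87644827e-04]
[556.46224017 184.66087264  62.        ] [-1.00469275e+02  3.33718904e+01 -4.19671046e-02]
```

{"fn": "move_arm", "kwargs": {
  "rows": [
    [1,[-0.3,-13.3,40],0],
    [1,[0,0,40],0],
    [1,[0,0,40],0],
    [1,[0,0,40],0],
    [1,[0,0,20],0],
    [1,[0,0,10],0],
    [1,[0,0,0],0],
    [1,[0,0,0],0]
  ]
}}

```text
time: 2.55
tcp_pos: [461.9, 129.2, 34.0]
ee_rot: [0.001, -0.047, 0.999, 0.0]
wrist_force: [0.2, -0.4, 0.7]
gripper_width: 1.0
```

{"fn": "move_arm", "kwargs": {
  "rows": [
    [0,[0,0,0],0],
    [0,[0,0,0],0],
    [0,[0,0,0],0],
    [0,[0,0,0],0],
    [0,[0,0,0],0],
    [0,[0,0,0],0],
    [0,[0,0,0],0],
    [0,[0,0,0],0]
  ]
}}

```text
time: 3.35
tcp_pos: [461.1, 129.0, 32.6]
ee_rot: [-0.0, -0.047, 0.999, -0.0]
wrist_force: [-0.4, 0.2, -0.5]
gripper_width: 0.309
```

{"fn": "move_arm", "kwargs": {
  "rows": [
    [0,[0,0,0],0],
    [0,[0,0,0],0],
    [0,[0,0,0],0],
    [0,[0,0,-10],0],
    [0,[0,0,-30],0],
    [0,[0,0,-40],0],
    [0,[0,0,-30],0],
    [0,[0,0,0],0]
  ]
}}

```text
time: 4.15
tcp_pos: [463.4, 129.5, 149.0]
ee_rot: [0.005, -0.047, 0.999, 0.001]
wrist_force: [-0.1, 0.5, -0.0]
gripper_width: 0.245
```

Run:
```python
from h import *
s,c,im=wrist("w2");print(s["tcp_pos"],s["gripper_width"],s["wrist_force"])
```

```text
[463.38825933 129.52826343 148.98827038] 0.24506918246851297 [-0.09274431  0.52656545 -0.00647084]
```

View pics/w2.png

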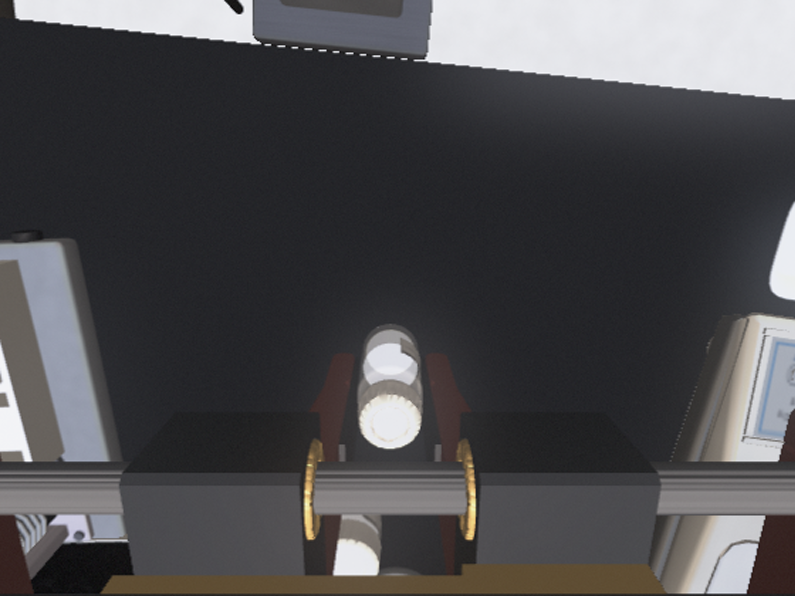

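The vial is held upright. Next I'll view the crate from above.

{"fn": "move_arm", "kwargs": {
  "rows": [
    [0,[-13,-30,-12],0],
    [0,[-13,-30,-12],0],
    [0,[-13,-30,-12],0],
    [0,[-13,-31,-12],0],
    [0,[-13,-31,-11],0],
    [0,[-13,-31,-11],0],
    [0,[-13,-31,-11],0],
    [0,[-14,-31,0],0]
  ]
}}

```text
time: 5.0
tcp_pos: [589.2, -106.4, 224.0]
ee_rot: [0.0, -0.047, 0.999, -0.0]
wrist_force: [0.1, -0.3, -0.3]
gripper_width: 0.246
```

{"fn": "move_arm", "kwargs": {
  "rows": [
    [0,[0,0,0],0],
    [0,[0,0,0],0],
    [0,[0,0,0],0]
  ]
}}

```text
time: 5.3
tcp_pos: [588.1, -104.1, 222.7]
ee_rot: [-0.001, -0.047, 0.999, 0.0]
wrist_force: [-0.3, 0.9, -1.0]
gripper_width: 0.246
```

Run:
```python
from h import *
s,c,im=wrist("w3");print(s["tcp_pos"],s["gripper_width"],s["ee_rot"],s["q"])
```

```text
[ 588.10061043 -104.05583442  222.67875942] 0.24635110662228588 [-8.46488232e-04 -4.74292146e-02  9.98874141e-01  4.50854092e-04] [-2.32316622e-01  8.53097488e-02  1.23674354e+00  4.12043834e-04
  1.82141549e+00 -1.89790521e+00]
```

View pics/w3.png

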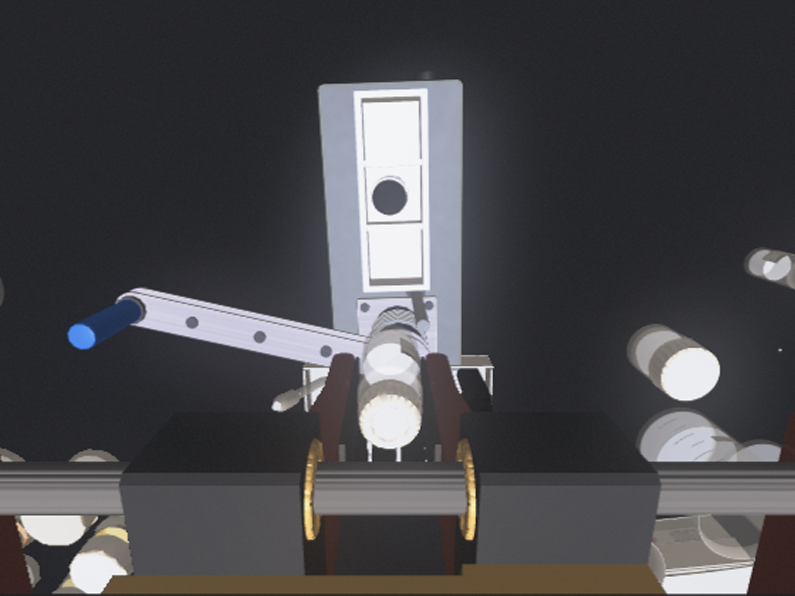

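The crate's outer rim corners are at (354,90), (427,89), (429,290) and (362,292). The black cap is at (389,197) and the post top at (82,336).

Run:
```python
from h import *
c=np.load("w3.npz")
C=np.array([plane(c,np.array(u)/1.42,50)[:2] for u in[(354,90),(427.5,89),(429,290),(362,292)]])
print(C, [np.linalg.norm(C[i]-C[i-1]) for i in range(4)])
m=C.mean(0);x=(C[2]+C[3]-C[0]-C[1]);x/=np.linalg.norm(x);print("mid",m,"th",np.arctan2(x[1],x[0]))
y=(C[0]+C[3]-C[1]-C[2]);print("th_y",np.arctan2(y[1],y[0])+np.pi/2, np.arctan2(-y[1],-y[0])-np.pi/2)
H=np.array([plane(c,np.array(u)/1.42,22)[:2] for u in[(318,86),(463,80)]]);print("house",H,np.linalg.norm(H[0]-H[1]),H.mean(0)+75*x)
v=plane(c,np.array((389,196))/1.42,83)[:2];p=plane(c,np.array((82,336))/1.42,158)[:2]
print("vialc",v,"post",p,"pivot",m+98*x)
r=p-m-98*x;print("arm",np.linalg.norm(r),np.arctan2(r[1],r[0])-np.radians(255)+2*np.pi)
s=read_state()["tcp_pos"]
for k in(-42,42):
    d=m+k*x-s[:2];print(k,m+k*x,tool(*d))
q=read_state()["ee_rot"];print(Rn.from_quat([*q[1:],q[0]]).as_matrix())
```

```text
[[ 469.25701436 -138.48647505]
 [ 464.3049974   -92.70553238]
 [ 592.85666788  -76.71120183]
 [ 598.70121284 -123.06220182]] [np.float64(130.35991992957537), np.float64(46.04798783878535), np.float64(129.5428523388081), np.float64(46.71802549618046)]
mid [ 531.27997312 -107.74135277] th 0.12118277814908832
th_y 0.11665382821878967 0.11665382821878967
house [[ 465.25590299 -165.15941075]
 [ 452.20309744  -67.82597001]] 98.20475761767051 [ 533.17947635 -107.42621071]
vialc [ 530.10744786 -110.68651449] post [ 606.17666716 -252.53416189] pivot [628.56127527 -95.894486  ]
arm 158.23102965375097 0.11985533825191741
-42 [ 489.58798648 -112.81858139] [9.89720144e+01 4.96614984e-01 9.45627057e-02]
42 [ 572.97195975 -102.66412415] [15.00019741  2.67096106  0.01605039]
[[-9.95462374e-01 -9.51506229e-02 -1.01080076e-03]
 [-9.51512281e-02  9.95462667e-01  5.68447185e-04]
 [ 9.52126319e-04  6.62046718e-04 -9.99999328e-01]]
```

{"fn": "move_arm", "kwargs": {
  "rows": [
    [0,[33,0.5,0],0],
    [0,[33,0,0],-0.025],
    [0,[33,0,20],0],
    [0,[0,0,40],0],
    [0,[0,0,30],0],
    [0,[0,0,0],0],
    [0,[0,0,0],0]
  ]
}}

```text
time: 6.05
tcp_pos: [489.9, -113.9, 134.3]
ee_rot: [-0.0, -0.06, 0.998, 0.0]
wrist_force: [1.6, -0.2, -0.6]
gripper_width: 0.247
```

Run:
```python
from h import *
s,c,im=wrist("w4");print(s["tcp_pos"],s["gripper_width"],s["ee_rot"])
c=np.load("w2.npz");print(plane(c,np.array((390,420))/1.42,149+30))
d=np.array([489.6,-112.8])-s["tcp_pos"][:2];print(tool(*d))
```

```text
[ 489.9136307  -113.8638299   134.25390187] 0.24689377338513563 [-5.72119133e-05 -6.01140746e-02  9.98191510e-01  5.63728834e-05]
[460.68374806 128.38979893 179.        ]
[ 0.18387191  1.09374934 -0.00132863]
```

View pics/w4.png

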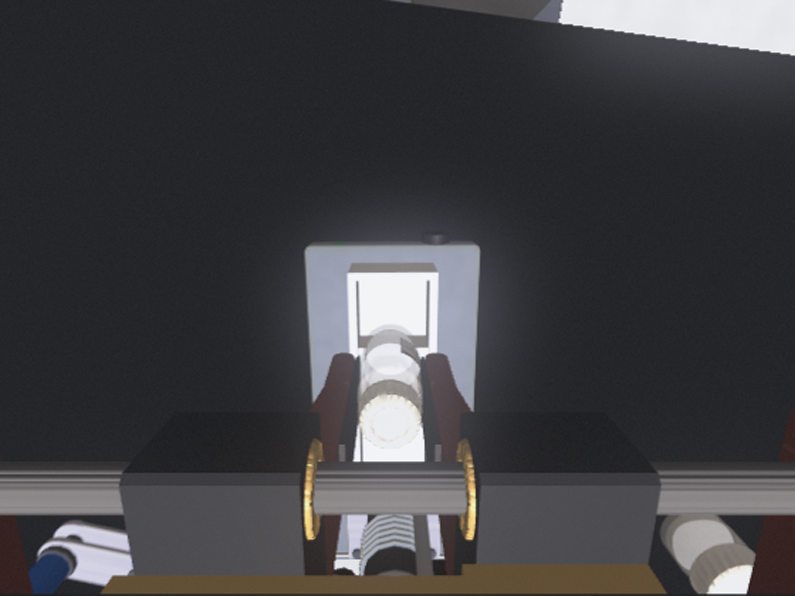

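The vial is centred over cell 0: crate rim 349–437, vial at about 390. Lowering.

{"fn": "move_arm", "kwargs": {
  "rows": [
    [0,[0,1,30],0],
    [0,[0,0,25],0],
    [0,[0,0,12],0],
    [0,[0,0,5],0],
    [0,[0,0,3],0],
    [0,[0,0,1],0],
    [0,[0,0,0],0],
    [0,[0,0,0],0]
  ]
}}

```text
time: 6.9
tcp_pos: [490.5, -113.8, 58.6]
ee_rot: [0.001, -0.06, 0.998, -0.0]
wrist_force: [-0.1, -0.3, 0.1]
gripper_width: 0.247
```

{"fn": "move_arm", "kwargs": {
  "rows": [
    [0,[0,0,1],0],
    [0,[0,0,0],0],
    [0.5,[0,0,0],0],
    [0.5,[0,0,0],0],
    [0.5,[0,0,0],0],
    [0.5,[0,0,0],0],
    [0.5,[0,0,0],0],
    [0.5,[0,0,0],0]
  ]
}}

```text
time: 7.7
tcp_pos: [490.0, -113.6, 56.5]
ee_rot: [-0.0, -0.06, 0.998, 0.0]
wrist_force: [-0.7, 0.3, 0.8]
gripper_width: 0.501
```

{"fn": "move_arm", "kwargs": {
  "rows": [
    [0.5,[0,0,-20],0],
    [0.5,[0,0,-30],0],
    [0.5,[0,0,-40],0],
    [0.7,[0,0,-40],0],
    [1,[0,0,-34],0],
    [1,[0,0,0],0],
    [1,[0,0,0],0]
  ]
}}

```text
time: 8.4
tcp_pos: [490.4, -113.7, 221.2]
ee_rot: [0.001, -0.06, 0.998, -0.0]
wrist_force: [0.6, -0.2, -1.1]
gripper_width: 0.828
```

Run:
```python
from h import *
s=read_state();print(s["tcp_pos"],s["gripper_width"],s["ee_rot"]);d=np.array([556.5,184.6])-s["tcp_pos"][:2];print(tool(*d))
```

```text
[ 490.37188371 -113.72580268  221.22135949] 0.8277288906832361 [ 7.86144469e-04 -5.95689505e-02  9.98223843e-01 -2.83999140e-04]
[-1.01137644e+02  2.88344218e+02 -3.51812169e-02]
```

{"fn": "move_arm", "kwargs": {
  "rows": [
    [1,[-12.6,36,0],0],
    [1,[-12.6,36,0],0],
    [1,[-12.6,36,0],0],
    [1,[-12.6,36,0],0],
    [1,[-12.6,36,0],0],
    [1,[-12.6,36,0],0],
    [1,[-12.6,36,0],0],
    [1,[-13,36.3,0],0]
  ]
}}

```text
time: 9.2
tcp_pos: [555.6, 186.1, 217.9]
ee_rot: [-0.002, -0.06, 0.998, -0.0]
wrist_force: [0.9, -0.7, 0.9]
gripper_width: 0.998
```

{"fn": "move_arm", "kwargs": {
  "rows": [
    [1,[0,0,30],0],
    [1,[0,0,40],0],
    [1,[0,0,40],0],
    [1,[0,0,0],0],
    [1,[0,0,0],0]
  ]
}}

```text
time: 9.7
tcp_pos: [555.1, 184.3, 109.1]
ee_rot: [-0.002, -0.06, 0.998, -0.0]
wrist_force: [-0.2, -0.2, 0.9]
gripper_width: 1.0
```

Run:
```python
from h import *
s,c,im=wrist("w5");print(s["tcp_pos"],s["gripper_width"]);d=np.array([556.5,184.6])-s["tcp_pos"][:2];print(tool(*d))
for h in(0,62):print(proj(c,(556.5,184.6,h))*1.42)
```

```text
[555.13078167 184.3282784  109.13524947] 1.000292334835907
[-1.39180303e+00  1.07123978e-01  5.02835657e-04]
[391.41009847 306.65939053]
[391.90924696 343.54603877]
```

View pics/w5.png

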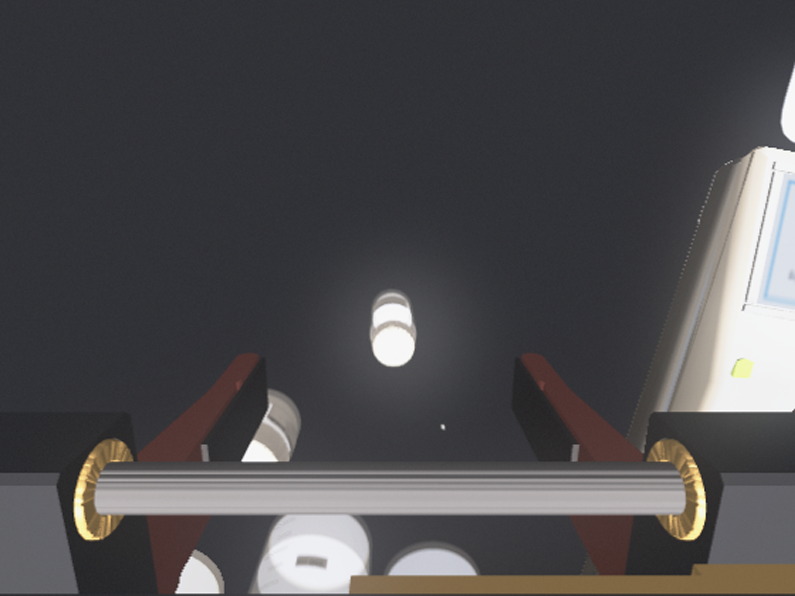

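The vial cap is at (393,345), within 1–2 px of the prediction, and the fingers are clear of the cream jar. Descending and gripping.

{"fn": "move_arm", "kwargs": {
  "rows": [
    [1,[-1.5,0,35],0],
    [1,[0,0,25],0],
    [1,[0,0,12],0],
    [1,[0,0,5],0],
    [0,[0,0,0],0],
    [0,[0,0,0],0],
    [0,[0,0,0],0],
    [0,[0,0,0],0]
  ]
}}

```text
time: 10.55
tcp_pos: [558.3, 185.0, 34.9]
ee_rot: [0.001, -0.06, 0.998, 0.0]
wrist_force: [-0.2, -0.4, 0.9]
gripper_width: 0.675
```

{"fn": "move_arm", "kwargs": {
  "rows": [
    [0,[0,0,0],0],
    [0,[0,0,0],0],
    [0,[0,0,0],0],
    [0,[0,0,0],0],
    [0,[0,0,0],0],
    [0,[0,0,0],0],
    [0,[0,0,0],0],
    [0,[0,0,0],0]
  ]
}}

```text
time: 11.35
tcp_pos: [557.7, 184.8, 33.6]
ee_rot: [-0.0, -0.06, 0.998, -0.0]
wrist_force: [-0.1, 0.3, 0.1]
gripper_width: 0.24
```

{"fn": "move_arm", "kwargs": {
  "rows": [
    [0,[0,0,-10],0],
    [0,[0,0,-30],0],
    [0,[0,0,-40],0],
    [0,[0,0,-40],0],
    [0,[0,0,-10],0],
    [0,[0,0,0],0],
    [0,[0,0,0],0]
  ]
}}

```text
time: 12.05
tcp_pos: [557.3, 184.7, 162.2]
ee_rot: [-0.001, -0.06, 0.998, -0.0]
wrist_force: [-0.4, 0.1, -0.2]
gripper_width: 0.238
```

Run:
```python
from h import *
s=read_state();print(s["tcp_pos"],s["gripper_width"],s["ee_rot"])
d=np.array([573,-102.7])-s["tcp_pos"][:2];print(tool(*d))
```

```text
[557.27924591 184.72537821 162.20903656] 0.2379207420029333 [-8.75160687e-04 -5.95555542e-02  9.98224597e-01 -1.58100190e-04]
[ 1.85654827e+01 -2.87255643e+02  9.35127960e-02]
```

{"fn": "move_arm", "kwargs": {
  "rows": [
    [0,[2.3,-35.9,0],0],
    [0,[2.3,-35.9,0],0],
    [0,[2.3,-35.9,0],0],
    [0,[2.3,-35.9,0],0],
    [0,[2.3,-35.9,0],0],
    [0,[2.3,-35.9,0],0],
    [0,[2.3,-35.9,0],0],
    [0,[2.4,-35.9,0],0]
  ]
}}

```text
time: 12.85
tcp_pos: [572.3, -103.7, 160.5]
ee_rot: [-0.002, -0.06, 0.998, 0.001]
wrist_force: [-0.1, 0.7, -0.5]
gripper_width: 0.24
```

{"fn": "move_arm", "kwargs": {
  "rows": [
    [0,[0,0,0],0],
    [0,[0,0,20],0],
    [0,[0,0,10],0],
    [0,[0,0,0],0],
    [0,[0,0,0],0]
  ]
}}

```text
time: 13.35
tcp_pos: [573.1, -101.8, 132.8]
ee_rot: [-0.001, -0.06, 0.998, 0.0]
wrist_force: [0.2, -0.8, 0.0]
gripper_width: 0.241
```

Run:
```python
from h import *
s,c,im=wrist("w6");print(s["tcp_pos"],s["gripper_width"],s["ee_rot"],s["wrist_force"])
d=np.array([573,-102.7])-s["tcp_pos"][:2];print(tool(*d))
print("expected cap0",proj(c,(489.6,-112.8,87))*1.42,"midcap",proj(c,(531.3,-107.7,83))*1.42)
```

```text
[ 573.07188779 -101.7739886   132.75596489] 0.24109983250852388 [-9.16677488e-04 -5.99945331e-02  9.98198236e-01  3.12254573e-04] [ 0.19245495 -0.76314598  0.01544292]
[ 1.82263053e-01 -9.10738786e-01 -5.77944683e-05]
expected cap0 [389.45653199 142.10577928] midcap [389.59047892 245.54809484]
```

View pics/w6.png

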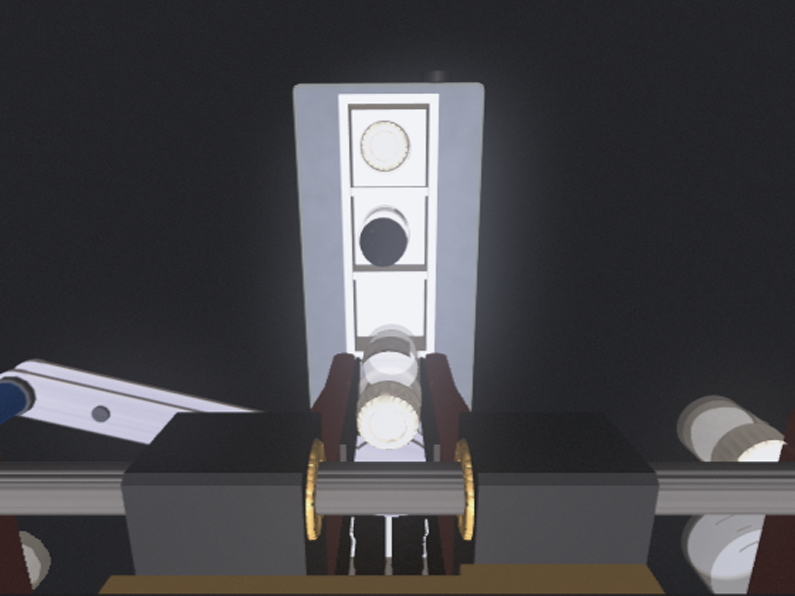

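Vial 1 stands in cell 0 with its cap at (385,146), where (389,142) was expected. The held vial is centred on the last cell's column. Lowering.

{"fn": "move_arm", "kwargs": {
  "rows": [
    [0,[0,-0.9,30],0],
    [0,[0,0,25],0],
    [0,[0,0,10],0],
    [0,[0,0,5],0],
    [0,[0,0,3],0],
    [0,[0,0,0.5],0],
    [0,[0,0,0],0],
    [0,[0,0,0],0]
  ]
}}

```text
time: 14.2
tcp_pos: [574.2, -103.5, 61.2]
ee_rot: [0.001, -0.06, 0.998, -0.0]
wrist_force: [0.3, -0.2, -0.3]
gripper_width: 0.242
```

{"fn": "move_arm", "kwargs": {
  "rows": [
    [0,[0,0,1],0],
    [0,[0,0,0.7],0],
    [0,[0,0,0],0],
    [0,[0,0,0],0]
  ]
}}

```text
time: 14.6
tcp_pos: [573.7, -103.5, 58.5]
ee_rot: [0.0, -0.06, 0.998, -0.0]
wrist_force: [-0.0, -0.3, -1.0]
gripper_width: 0.238
```

{"fn": "move_arm", "kwargs": {
  "rows": [
    [0.5,[0,0,0],0],
    [0.5,[0,0,0],0],
    [0.5,[0,0,0],0],
    [0.5,[0,0,0],0],
    [0.5,[0,0,0],0],
    [0.5,[0,0,0],0],
    [0.5,[0,0,-20],0],
    [0.5,[0,0,-30],0]
  ]
}}

```text
time: 15.4
tcp_pos: [572.2, -103.1, 106.5]
ee_rot: [-0.002, -0.06, 0.998, 0.001]
wrist_force: [0.6, 0.1, -0.1]
gripper_width: 0.502
```

{"fn": "move_arm", "kwargs": {
  "rows": [
    [0.6,[0,0,-40],0],
    [0.8,[0,0,-45],0],
    [1,[0,0,-30],0],
    [1,[0,0,0],0.14],
    [1,[0,0,0],0.14],
    [1,[0,0,0],0.14],
    [1,[0,0,0],0.14],
    [1,[0,0,0],0.14]
  ]
}}

```text
time: 16.2
tcp_pos: [573.6, -103.5, 223.4]
ee_rot: [-0.0, 0.289, 0.957, -0.0]
wrist_force: [0.1, 0.2, -1.0]
gripper_width: 1.0
```

{"fn": "move_arm", "kwargs": {
  "rows": [
    [1,[0,0,0],0.14],
    [1,[0,0,0],0.14],
    [1,[0,0,0],0.14],
    [1,[0,0,0],0.14],
    [1,[0,0,0],0.14],
    [1,[0,0,0],0.14],
    [1,[0,0,0],0.14],
    [1,[0,0,0],0.15]
  ]
}}

```text
time: 17.0
tcp_pos: [573.6, -103.4, 223.4]
ee_rot: [0.0, 0.757, 0.654, -0.0]
wrist_force: [-0.2, 0.8, 0.5]
gripper_width: 0.999
```

Run:
```python
from h import *
s,c,im=wrist("w7");print(s["tcp_pos"],s["gripper_width"],s["q"],s["wrist_force"])
q=s["ee_rot"];print(Rn.from_quat([*q[1:],q[0]]).as_matrix().round(3))
d=np.array([606,-253.8])-s["tcp_pos"][:2];print(tool(*d))
for X in((489.6,-112.8,87),(531.3,-107.7,83),(573,-102.7,87),(606,-253.8,158)):print(proj(c,X)*1.42)
```

```text
[ 573.58754362 -103.41493523  223.44290919] 0.9986138315243143 [-2.36740088e-01  4.47360090e-02  1.27770203e+00 -1.22910183e-05
  1.81916256e+00 -9.08419516e-02] [-0.18576521  0.77611413  0.48862771]
[[ 0.145  0.989 -0.   ]
 [ 0.989 -0.145 -0.   ]
 [-0.    -0.    -1.   ]]
[-1.43648807e+02  5.50568367e+01 -9.95899248e-04]
[260.29902006 322.73180729]
[324.5519954  304.11712629]
[388.44669622 288.70878828]
[485.81854121 569.52683711]
```

View pics/w7.png

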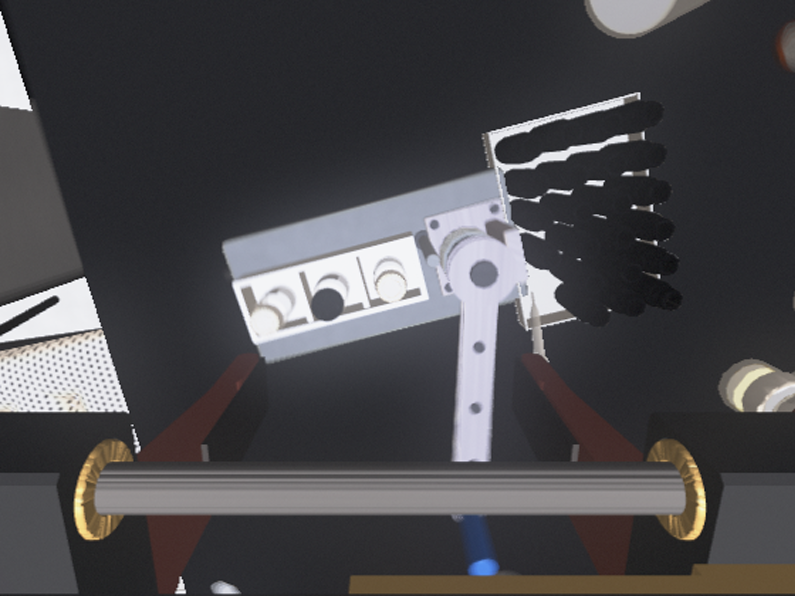

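All three vials stand in their cells, with caps at (265,320), (330,304) and (390,288). The post top is at (484,568), as predicted. Going to the post.

{"fn": "move_arm", "kwargs": {
  "rows": [
    [1,[-36,13.8,0],0],
    [1,[-36,13.8,0],0],
    [1,[-36,13.8,0],0],
    [1,[-35.6,13.7,0],0],
    [1,[0,0,0],0],
    [1,[0,0,30],0],
    [1,[0,0,30],0],
    [1,[0,0,0],0]
  ]
}}

```text
time: 17.85
tcp_pos: [606.2, -251.8, 157.8]
ee_rot: [-0.004, 0.754, 0.657, -0.002]
wrist_force: [-1.1, -0.4, -0.3]
gripper_width: 0.995
```

{"fn": "move_arm", "kwargs": {
  "rows": [
    [1,[0,0,25],0],
    [1,[0,0,12],0],
    [1,[0,0,4],0],
    [1,[0,0,0],0],
    [0,[0,0,0],0],
    [0,[0,0,0],0],
    [0,[0,0,0],0],
    [0,[0,0,0],0]
  ]
}}

```text
time: 18.65
tcp_pos: [608.3, -253.4, 123.0]
ee_rot: [0.0, 0.755, 0.656, 0.0]
wrist_force: [-0.2, 0.1, -0.0]
gripper_width: 0.672
```

{"fn": "move_arm", "kwargs": {
  "rows": [
    [0,[0,0,0],0],
    [0,[0,0,0],0],
    [0,[0,0,0],0],
    [0,[0,0,0],0],
    [0,[0,0,0],0],
    [0,[0,0,0],0],
    [0,[0,0,0],0],
    [0,[0,0,0],0]
  ]
}}

```text
time: 19.45
tcp_pos: [607.7, -253.3, 122.4]
ee_rot: [-0.0, 0.755, 0.656, -0.0]
wrist_force: [-4.0, 1.0, 1.5]
gripper_width: 0.15
```

{"fn": "move_arm", "kwargs": {
  "rows": [
    [0,[0,0,0],0],
    [0,[0,0,0],0]
  ]
}}

```text
time: 19.65
tcp_pos: [607.8, -253.3, 122.4]
ee_rot: [-0.0, 0.755, 0.656, -0.0]
wrist_force: [-5.6, 1.1, 1.6]
gripper_width: 0.15
```

The post is gripped (opening 0.15, about 13 mm). Swinging the first half.

{"fn": "move_arm", "kwargs": {
  "rows": [
    [0,[0.54,-13.1,0],0.082],
    [0,[0.54,-13.1,0],0.082],
    [0,[0.54,-13.1,0],0.082],
    [0,[0.54,-13.1,0],0.082],
    [0,[0.54,-13.1,0],0.082],
    [0,[0.54,-13.1,0],0.082],
    [0,[0,0,0],0],
    [0,[0,0,0],0]
  ]
}}

```text
time: 20.45
tcp_pos: [536.2, -225.3, 122.4]
ee_rot: [0.001, 0.891, 0.453, -0.0]
wrist_force: [-1.4, -5.3, -1.6]
gripper_width: 0.154
```

```bash
cat > st.py <<'E'
from h import *
s=read_state();p=s["tcp_pos"];q=s["ee_rot"];M=Rn.from_quat([*q[1:],q[0]]).as_matrix()
r=p[:2]-np.array([628.6,-95.9]);a=np.arctan2(r[1],r[0])%(2*np.pi)
print(s["time"],p,s["gripper_width"],"F",s["wrist_force"],"r",np.linalg.norm(r),"joint",np.radians(255)+0.12-a,"tool",np.radians(75)+0.12-np.arctan2(M[1,0],M[0,0]),s["q"])
E
python3 st.py
```

```text
20.45 [ 536.15451721 -225.25059724  122.44124138] 0.15437680343112894 F [-1.42237249 -5.2976404  -1.57619873] r 158.98976160632486 joint 0.47871726075683085 tool 0.48865861295375657 [-0.45515943  0.04313289  1.45778705 -0.00178336  1.63889316  0.17517415]
```

{"fn": "move_arm", "kwargs": {
  "rows": [
    [0,[0.54,-13.1,0],0.082],
    [0,[0.54,-13.1,0],0.082],
    [0,[0.54,-13.1,0],0.082],
    [0,[0.54,-13.1,0],0.082],
    [0,[0.54,-13.1,0],0.082],
    [0,[0.54,-13.1,0],0.082],
    [0,[0.54,-13.1,0],0.082],
    [0,[0.54,-13.1,0],0.082]
  ]
}}

```text
time: 21.25
tcp_pos: [475.4, -141.2, 122.4]
ee_rot: [0.001, 0.99, 0.139, -0.002]
wrist_force: [-7.7, -6.3, 0.5]
gripper_width: 0.152
```

{"fn": "move_arm", "kwargs": {
  "rows": [
    [0,[0.2,-8,0],0.05],
    [0,[0,0,0],0],
    [0,[0,0,0],0],
    [0,[0,0,0],0]
  ]
}}

```text
time: 21.65
tcp_pos: [473.3, -133.5, 122.4]
ee_rot: [0.001, 0.993, 0.117, -0.002]
wrist_force: [-11.4, -6.7, 2.3]
gripper_width: 0.156
```

```bash
python3 st.py
```

```text
21.65 [ 473.25547102 -133.46986184  122.3731444 ] 0.155661311867593 F [-11.40592706  -6.68539828   2.29212958] r 159.82308094198459 joint 1.191704742828768 tool 1.1952811009586028 [-0.34110613 -0.19657091  1.68551526 -0.00420024  1.65591831  0.99561974]
```

{"fn": "move_arm", "kwargs": {
  "rows": [
    [0,[-0.5,-6,0],0.038],
    [0,[-0.3,-6,0],0.038],
    [0,[0,-4,0],0.025],
    [0,[0,-2,0],0.012],
    [0,[0,0,0],0],
    [0,[0,0,0],0],
    [0,[0,0,0],0],
    [0,[0,0,0],0]
  ]
}}

```text
time: 22.45
tcp_pos: [469.8, -115.6, 122.4]
ee_rot: [0.001, 0.998, 0.061, -0.001]
wrist_force: [-7.2, -5.4, 0.6]
gripper_width: 0.15
```

```bash
python3 st.py
```

```text
22.45 [ 469.79495952 -115.57445917  122.3789862 ] 0.15011593655545571 F [-7.1743048  -5.41449265  0.5783932 ] r 160.0191401862891 joint 1.3057343794367835 tool 1.3078572651339966 [-0.30955143 -0.21996627  1.70570321 -0.00277842  1.65797273  1.13986373]
```

{"fn": "move_arm", "kwargs": {
  "rows": [
    [0,[-0.3,-2,0],0],
    [0,[0,-2,0],0],
    [0,[0,0,0],0],
    [0,[0,0,0],0],
    [0,[0,0,0],0]
  ]
}}

```text
time: 22.95
tcp_pos: [469.5, -113.6, 122.4]
ee_rot: [0.003, 0.998, 0.06, -0.001]
wrist_force: [-5.2, -13.5, -1.3]
gripper_width: 0.153
```

```bash
python3 st.py
```

```text
22.95 [ 469.54816583 -113.60102517  122.40611421] 0.15311101159351512 F [ -5.19822212 -13.54358224  -1.32896157] r 160.03378469577504 joint 1.3181621038991684 tool 1.309546430861137 [-0.30353296 -0.22425694  1.70932931 -0.00592698  1.65608383  1.14730104]
```

The tangential force rose from 5.4 to 13.5 N while the tool moved only 2 of the 4 mm commanded, so the arm is on its stop. I'll hold, then check with the scene camera.

{"fn": "move_arm", "kwargs": {
  "rows": [
    [0,[0,0,0],0],
    [0,[0,0,0],0],
    [0,[0,0,0],0],
    [0,[0,0,0],0],
    [0,[0,0,0],0],
    [0,[0,0,0],0],
    [0,[0,0,0],0],
    [0,[0,0,0],0]
  ]
}}

```text
time: 23.75
tcp_pos: [469.6, -113.6, 122.4]
ee_rot: [0.003, 0.998, 0.06, -0.001]
wrist_force: [-4.5, -13.2, -1.1]
gripper_width: 0.151
```

```bash
python3 st.py
python3 - <<'E'
from h import *
A=snapshot("scene")[...,::-1];B=snapshot("top")[...,::-1]
f=lambda im,x,y:cv2.resize(im[y:y+130,x:x+130],(400,400),interpolation=cv2.INTER_CUBIC)
cv2.imwrite("pics/fin.png",np.hstack([f(A,220,130),f(B,230,140)]))
E
```

```text
23.75 [ 469.55345409 -113.61448844  122.40837152] 0.15134608045654863 F [ -4.49548034 -13.18583898  -1.07192226] r 160.0300186385151 joint 1.3180748353696856 tool 1.3096277836622545 [-0.30358747 -0.22420957  1.70928473 -0.00588387  1.65610895  1.14733153]
```

View pics/fin.png

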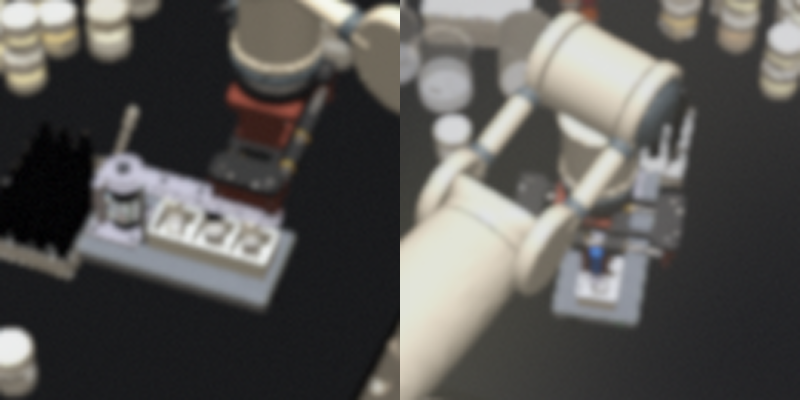

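The left crop shows the arm lying along the crate from the pivot at (120,170), over the cells at (165–275, 200–260), with the gripper on the post end. The vials stay in the cells and the arm is steady. Handing in.

```bash
python3 -c "
from cell import *
print(hand_in())"
```

```text
the job is handed in; nothing more can be done
None
```

Both white-capped vials are in the two end cells, the black-capped vial is still in the middle, and I handed in with the arm held at its stop. The hand-in gives no verdict.

**Vials:** The wrist picture after release showed all three caps where they were predicted, to within a few mm. I saw no sign of the bystander objects being touched.

**Arm:** I gripped the blue post (opening 0.15, about 13 mm) and swung it to about 1.31 rad, estimated from the tool position. The force against the swing rose from 5.4 to 13 N over the last 2 mm, which shows the arm was on its stop. It held steady there for 0.8 s before hand-in at about 24 s of the 67 s allowed.

**Less certain:** In the last camera picture the arm and gripper partly hid the vials, and it was blurred. It fits them still standing, but their final positions were not re-measured. A side force of about 4.5 N along the arm remained from a small radial offset, well under the limits.

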